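# Unclip the battery pack from its bench charger

### The job

The drill's battery pack is charged: take it out of the charger and set it down gently on the rubber mat, right way up. Press the pack's sprung latch button in and raise that end clear of the catch (gently: never force the button or tear the pack out against its latch), then unhook the heel and lift the pack out. Do not disturb the drill, the steel block or the hammer.

Things in the scene. Friction and masses are not known exactly. Their poses are not given: they have to be found in the camera images.
- charger: Grey, black-based drop-in battery charger screwed to the bench, 180 mm long (its x -87 to +93), 122 wide, 50 high. Origin: on the bench under the middle of the battery bay; x points from latch end to heel end, z up. The bay is 62 wide, its floor 30 above the bench, between shoulders with tops at 50. Nothing of it is higher, save screw heads.
- catch (a point): Charger: middle of the inner edge of the catch, a fixed bar across the latch end of the bay (charger x -84 to -67 mm), 44.5 to 50 mm above the bench. This point is on its top edge (x -67, height 50). Below it, left and right, end stops 40 mm high (x -84 to -58) keep the pack from being drawn out forwards until its latch end is raised.
- hood (a point): Charger: middle of the inner edge of the hood, a fixed bar across the heel end (charger x from +66 mm on), underside 43.5, top 50 mm above the bench. This point is on its top edge (x +66, height 50). Two lugs of the pack lie 6 mm under it: with the latch end raised, draw the pack about 10 mm towards the latch end (-x) before the heel can rise.
- pack: Black battery pack, about 0.55 kg, 126 long, 58 wide (y), 60 mm high, its upper 40 mm standing out of the charger, so its long sides can be pinched from above. Origin: centre of its underside, seated at the middle of the bay floor with the charger's axes; body x -64 to +62 mm, heel lugs (5 to 12 above the underside) out to x +72. x points from latch end to heel, z up.
- pack_center (a point): Middle of the pack's body, 30 mm above its underside, 30 mm below its top.
- latch: Grey sprung latch button on the pack's latch end, facing charger -x. Origin: middle of its upright thumb face (34 mm wide, 23 to 44 above the pack's underside; 63.5 above the bench when seated), 10 mm out from the pack's end. x points into the pack. It slides straight in, up to 6.5 mm, on a spring: 3 N to start, 2 N more per mm, 16 N fully in. Over 25 N it breaks.
- latch_lip (a point): Middle of the under edge of the lip at the top of the button: 44 to 49 mm above the pack's underside, 34 mm wide, it overhangs the thumb face by 7 mm. A fingertip leaning in under it (tip towards the pack, about 30 degrees) presses and lifts at once. There is nothing above or in front of it.
- latch_nose (a point): Outer top edge of the button's nose, 13 mm above the pack's underside (nose 5 to 13), hidden 1.5 mm below the catch with 4 mm overlap. Button in by 4 mm or more (11 N): nose free, and the latch end, kept pressed, can be raised, the pack tipping about its heel. After 16 mm of rise it is above the catch; let go then, it springs out and the pack stays ajar, resting on the catch.
- mat: Flat black rubber mat fixed on the bench, 200 mm (x) by 150 mm (y), 4 mm thick. Origin: centre of its underside, on the bench.
- drill: Cordless drill without its battery, lying on its side beyond the mat, about 190 by 185 mm, 60 mm high. Bystander. Origin: on the bench under the barrel.
- die: Steel die block with holes, 120 by 70 by 42 mm. Bystander. Origin: centre of its underside.
- hammer: Hammer with red head and wooden handle, 260 mm long, lying flat. Bystander. Origin: on the bench, x along the handle towards the head.
Mind the look-alikes: they are no part of the job. Leave any turquoise or yellow look-alike of the charger alone.

How it is judged:
On the way, in this order (a step that is already met when the one before it is completed fails the run):
1. the latch button is pressed in (by at least 2.5 mm) with the pack still in the charger (x of latch in the frame of pack above -0.0715 m and z of pack in the frame of charger below 0.045 m), for 0.05 s.
2. the latch end is raised out from under the catch (button at least 12 mm higher than when seated), the pack not yet away from the charger (z of latch in the frame of charger above 0.0755 m and horizontal distance between pack and charger below 0.04 m), for 0.1 s.
At the end, for the whole second after the job is handed in: The pack lies at rest on the mat, right way up (within 0.1 rad), its centre over the mat (within 90 mm of the mat's centre along its length and 65 mm across it), 30 mm above the mat's face within 5 mm (x of pack_center in the frame of mat between -0.09 and 0.09 m and y of pack_center in the frame of mat between -0.065 and 0.065 m and z of pack_center in the frame of mat between 0.029 and 0.039 m and angle between pack's own z axis and vertical below 0.1 rad and linear speed of pack below 0.02 m/s and angular speed of pack below 0.1 rad/s); the robot touches nothing.
It fails at once if the latch button is pressed with more than 25 N (contact force between the fingers and latch above 25 N).
It fails at once if the pack is torn at while still latched: more than 50 N between pack and charger before the button has risen 12 mm (contact force between pack and charger above 50 N and z of latch in the frame of charger below 0.0755 m and horizontal distance between pack and charger below 0.04 m).
It fails at once if the pack is dropped: faster than 0.5 m/s within 50 mm of the height it lies at, near the mat (linear speed of pack above 0.5 m/s and height (world z) of pack_center below 0.084 m and horizontal distance between pack and mat below 0.14 m).
It fails at once if the drill, the steel block or the hammer is moved by more than 15 mm (distance of any of drill, die, hammer from where it was at the start of the episode above 0.015 m).
It also fails if it takes over 69 s, if anything falls off the work surface, if the arm or the gripper's body presses on something with over 40 N, if the wrist force passes 120 N, or if a joint passes its speed limit or range.

### The arm

A 6-joint arm with a two-finger parallel gripper is mounted at the origin on the work surface. World frame = base frame: x ahead of the robot, y to its left, z up, the work surface at z = 0. Lengths are in m, angles in rad, forces in N, time in s.
With the tool pointing down it reaches from about 0.35 to 0.775 m from the base axis. Payload 7.3 kg.
Tool frame: the origin (TCP) lies where the fingers leave the gripper's body, on its centre line; the fingertips stand 66 mm ahead of it and the grasp point (between the pads) lies 47 mm ahead of it (robot.tips_ahead is the distance from the TCP to the fingertips, in m); z points along the fingers, y is the line along which they close (so a half turn about z gives the same grasp; the last joint's range is limited). The gripper opens to 92 mm and grips with 3 to 60 N. Pads are 19 mm wide; open, the fingers measure 130 mm over their backs; the gripper's body (75 mm by 190 mm) begins 47 mm behind the grasp point.
Start: joints at [-0.146, 0.342, 1.524, -0, 1.275, -0.146], TCP at [0.525, 0, 0.292] pointing down, gripper open.
Joint ranges: [-2.53, 2.53], [-0.77, 2.02], [0.04, 2.7], [-1, 4.14], [0.28, 2.66], [-3.11, 3.11]. Speed limits (rad/s): [2.57, 2.57, 3.14, 3.14, 3.14, 3.14].

### API

Orientations are given as [roll, pitch, yaw] about the fixed x, y, z axes, in that order (R = Rz(yaw) Ry(pitch) Rx(roll)).
In Python, from cell import robot gives the robot as it stands.
- The arm moves only by the shell command python3 -m inch 'ROWS' [FORCE]. ROWS is a JSON object of lists of equal length, an entry for each row: "travel": the shift along the tool's x, y, z in mm, a list of three; "turn": the turn about the tool's z in units of 5 degrees (1.0 is 5 degrees); "claw": the closure, from -1 (fully open) to 1 (shut). A call has 1 to 12 rows; each row is the pose to reach, as a shift and turn from the pose commanded when the call began, along the tool's axes at that moment; what a row does not reach only later rows make up. A row lasts 1/10 s, in which the tool goes at most 50 mm and 8.59 degrees, less where a joint would pass 70% of its speed; a pose out of reach is approached as far as the arm can. A call with a gripper value outside its range is refused whole. The fingers move at their own pace and stop on an object; FORCE is the grip in N (left out, the last holds). Time passes only in rows, so rows that repeat a pose let the fingers close. It gives the time, the measured TCP pose, the force, the opening and the grip force at its end, in the units of the state.
- robot.observe(): the state, without advancing time (a new reading comes with each control period).
- robot.read_camera(name): name is "scene" or "side" or "wrist"; returns a dict with "pixels" (480x640x3 uint8, red, green, blue), "fx", "fy", "cx", "cy" (pixels), "cam_to_world" (4x4, takes a point from camera to world coordinates). Camera axes: x right, y down, z forward; pixel columns grow to the right and rows downward; lengths in m; the calibration is good to about 2 mm. A picture is of the moment at which its call begins. There is no depth.
- robot.hand_in(): hands the job in; it is judged then, once.
The state is a dict: "time": time; "qpos": joint angles; "qvel": joint speeds; "joint_efforts": joint torques, N m; "tool_pos": TCP position; "tool_rot": TCP orientation; "contact_force": force on the tool from outside, world axes, zero at the start; "torque": the same for the moment, N m; "opening": finger opening in m; "grip_force": force on a finger pad.
Only numpy, scipy, OpenCV 4.12 (cv2) and the standard library are available. Lean on these libraries where they do the work, as an engineer would, in place of code of your own. Each camera call takes 0.05 s, during which the arm holds its last target. There are 200 camera calls.

## Working session

There is one attempt and no reset: what is moved stays moved. The work goes in short steps, Python scripts to look and compute and a shell command to move; the robot and the scene stay as the last step left them, time stands still between calls to the robot, and variables do not carry over. Pictures are saved under pics/ and viewed, at most 10 in all, crops included, and the job is handed in when it is done.

```bash
mkdir -p pics; ls; python3 - <<'E'
from cell import robot
import cv2,numpy as np,pickle
d={}
for n in("scene","side","wrist"):
    c=robot.read_camera(n); d[n]=c
    cv2.imwrite(f"pics/{n}0.png",c["pixels"][:,:,::-1])
    print(n,c["fx"],c["cx"],c["cy"],np.round(c["cam_to_world"],3).tolist())
pickle.dump(d,open("c0.pkl","wb"))
s=robot.observe();print(s["time"],s["tool_pos"],s["tool_rot"])
E
```

```text
pics
scene 497.88272134054677 322.1692795563874 242.91304104001102 [[0.218, 0.814, -0.539, 1.106], [0.976, -0.174, 0.133, -0.149], [0.015, -0.555, -0.832, 0.896], [0.0, 0.0, 0.0, 1.0]]
side 477.27973448539746 314.82768848369784 244.23002292726554 [[-0.999, -0.037, 0.033, 0.528], [-0.049, 0.655, -0.754, 0.682], [0.007, -0.755, -0.656, 0.69], [0.0, 0.0, 0.0, 1.0]]
wrist 370.249393906277 323.5009391602249 238.06232423934887 [[1.0, 0.0, -0.001, 0.524], [-0.0, -0.957, -0.29, 0.078], [-0.001, 0.29, -0.957, 0.384], [0.0, 0.0, 0.0, 1.0]]
0.15 [5.24785615e-01 6.61015383e-05 2.91705662e-01] [-3.14046043e+00 -1.52026008e-04  1.57082129e+00]
```

View pics/scene0.png

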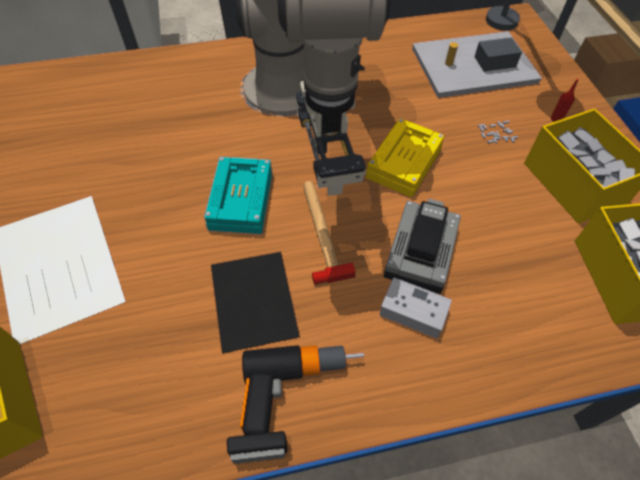

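View pics/side0.png

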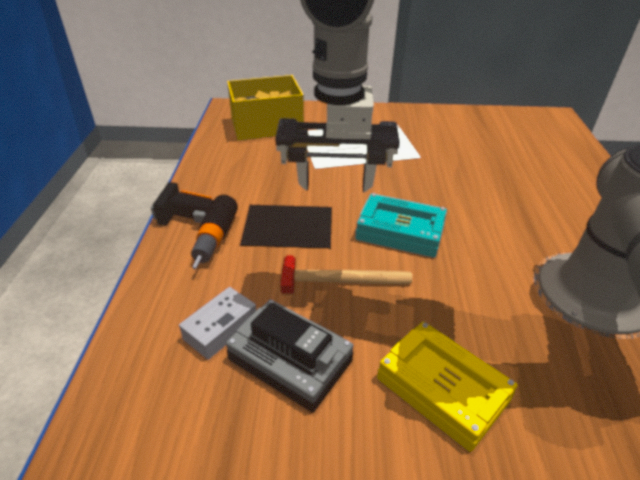

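The charger with the black pack is at about (425,245) in scene and (290,350) in side. The mat is at (253,300) in scene. The turquoise and yellow chargers are the decoys. I'll zoom in to tell the latch end from the heel.

```bash
cat > h.py <<'E'
import numpy as np
def ray(c,u,v,z):
    T=c["cam_to_world"]; d=T[:3,:3]@np.array([(u-c["cx"])/c["fx"],(v-c["cy"])/c["fy"],1]); o=T[:3,3]
    return o+d*(z-o[2])/d[2]
def proj(c,p):
    T=np.linalg.inv(c["cam_to_world"]); q=T[:3,:3]@np.array(p)+T[:3,3]
    return np.array([c["fx"]*q[0]/q[2]+c["cx"],c["fy"]*q[1]/q[2]+c["cy"]])
E
python3 - <<'E'
import cv2,pickle,numpy as np
from h import *
d=pickle.load(open("c0.pkl","rb"))
a=cv2.resize(d["scene"]["pixels"][190:310,370:470],None,fx=4,fy=4,interpolation=2)
b=cv2.resize(d["side"]["pixels"][290:410,220:360],None,fx=2.8,fy=4*.7,interpolation=2)
b=cv2.copyMakeBorder(b,0,a.shape[0]-b.shape[0],0,0,0)
cv2.imwrite("pics/crop.png",np.hstack([a,b])[:,:,::-1])
# mat
g=d["scene"]["pixels"].max(2); m=np.zeros_like(g); m[245:352,205:302]=(g[245:352,205:302]<60)
n,l,s,_=cv2.connectedComponentsWithStats(m); k=1+s[1:,4].argmax()
cn,_=cv2.findContours((l==k).astype(np.uint8),0,2)
P=np.array([ray(d["scene"],*p,0.004)[:2] for p in cn[0][:,0]],np.float32)
print(s[k],cv2.minAreaRect(P))
E
```

```text
[ 212  253   86   99 6345] ((0.6310712695121765, -0.17095080018043518), (0.19492822885513306, 0.14472071826457977), 0.48507803678512573)
```

View pics/crop.png

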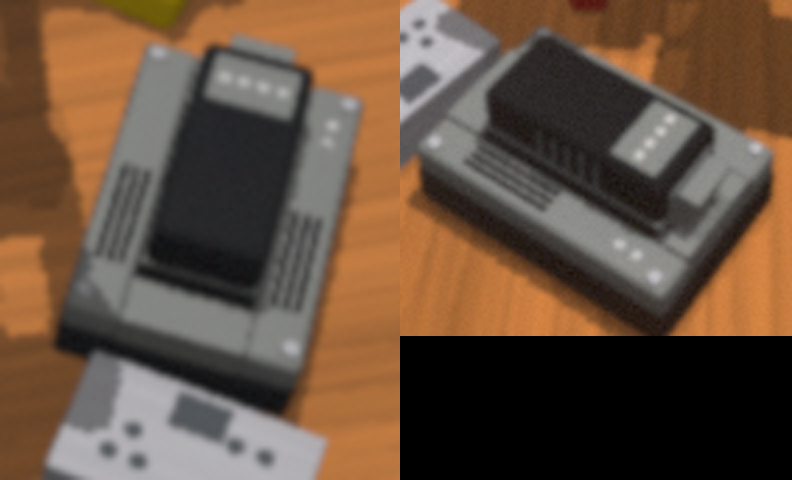

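The latch button is the grey tab at the robot-side end: crop (262,48) in scene and (700,195) in side. The gauge LEDs are beside it and the heel points away from the robot. Next I'll locate the charger from its screw heads in both views.

```bash
python3 - <<'E'
import pickle,numpy as np
from h import *
d=pickle.load(open("c0.pkl","rb"))
S=d["scene"];D=d["side"]
f=lambda c,u,v,z=.051:ray(c,u,v,z)[:2]
A=f(S,370+158/4,190+52/4);B=f(S,370+350/4,190+103/4);C=f(S,370+290/4,190+346/4)
print("scene",A,B,C,"mid AC",(A+C)/2)
g=lambda u,v,z=.051:f(D,220+(u-400)/2.8,290+v/2.8,z)
a=g(543,33);b=g(757,148);c=g(655,276);e=g(435,141)
print("side",a,b,c,e)
print(np.round([np.linalg.norm(B-A),np.linalg.norm(C-B),np.linalg.norm(c-b),np.linalg.norm(e-c)],4))
for n,v in(("BC",C-B),("ce",e-c),("ba",a-b)):print(n,np.degrees(np.arctan2(v[1],v[0])))
print("lip scene z.079",f(S,370+265/4,190+38/4,.079)," side",g(695,180,.079), g(683,190,.079))
E
```

```text
scene [0.49669654 0.19387255] [0.55085454 0.28335778] [0.68503733 0.19996655] mid AC [0.59086694 0.19691955]
side [0.63076729 0.10900051] [0.49428827 0.19224464] [0.54956458 0.28058305] [0.68430598 0.19749417]
[0.1046 0.158  0.1042 0.1583]
BC -31.85991314364435
ce -31.660244115620728
ba -31.380721202332712
lip scene z.079 [0.51962945 0.24071702]  side [0.52994121 0.23730465] [0.53628051 0.24424703]
```

```bash
python3 -m inch '{"travel":[[50,-5,0],[100,-10,20],[150,-15,40],[200,-20,60],[250,-27,80],[253,-27,90],[253,-27,90],[253,-27,90],[253,-27,90],[253,-27,90]],"turn":[-1.7,-3.4,-5,-6.7,-8.4,-10,-11.7,-11.7,-11.7,-11.7],"claw":[0,1,1,1,1,1,1,1,1,1]}' 20
python3 - <<'E'
from cell import robot
import cv2,pickle
d={n:robot.read_camera(n) for n in("side","wrist")}
pickle.dump(d,open("c1.pkl","wb"))
cv2.imwrite("pics/w1.png",d["wrist"]["pixels"][:,:,::-1])
s=robot.observe();print(s["tool_pos"],s["tool_rot"],s["contact_force"],s["opening"])
E
```

```text
time: 1.15
tool_pos: [0.4984, 0.2525, 0.2027]
tool_rot: [3.141, 0.001, 2.588]
contact_force: [-0.2, 0.8, 0.7]
opening: 0.0163
grip_force: 0.0
[0.49834351 0.25252107 0.20266843] [3.14092092e+00 5.76204455e-04 2.58903926e+00] [ 0.25971624  0.00476324 -0.19230967] 0.0085152210842897
```

View pics/w1.png

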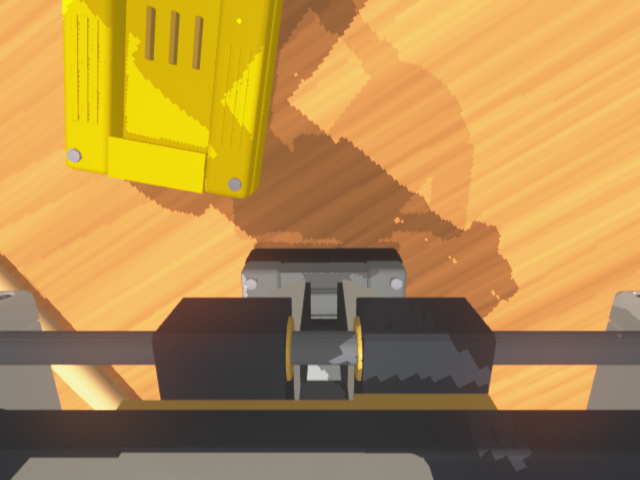

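The wrist view shows the charger's latch-end screws at (252,283) and (397,283). They are level, and the button is centred between the fingers at (323,300). I'll refine the position from these screws.

```bash
python3 - <<'E'
import pickle,numpy as np
from h import *
W=pickle.load(open("c1.pkl","rb"))["wrist"]
p=ray(W,252,284,.051)[:2];q=ray(W,397,284,.051)[:2];print(p,q,np.linalg.norm(p-q))
a=np.radians(-31.6);ex=np.array([np.cos(a),np.sin(a)]);ey=np.array([-ex[1],ex[0]])
for m in((p+q)/2,):
  r=m-[.5876,.1975];print("latch screws in charger est",r@ex,r@ey)
v=q-p;print(np.degrees(np.arctan2(v[1],v[0])))
t=np.array([.49834,.25252])-[.5876,.1975];print("tcp",t@ex,t@ey)
E
```

```text
[0.49646716 0.19314291] [0.5509607  0.28135579] 0.10368730692974601
latch screws in charger est -0.07524158307397222 0.00038019194206887955
58.294284351613605
tcp -0.10485485068808219 9.103394966122826e-05
```

```bash
python3 -m inch '{"travel":[[0,0,20],[0,0,40],[0,0,60],[0,0,73],[0,0,73],[-4,0,73],[-8,0,73],[-9,0,73],[-10,0,73],[-10,0,73]],"turn":[0,0,0,0,0,0,0,0,0,0],"claw":[1,1,1,1,1,1,1,1,1,1]}'
python3 -m inch '{"travel":[[-1,0,0],[-2,0,0],[-2,0,0],[-2,0,0]],"turn":[0,0,0,0],"claw":[1,1,1,1]}'
python3 -m inch '{"travel":[[-1,0,0],[-2,0,0],[-2,0,0],[-2,0,0]],"turn":[0,0,0,0],"claw":[1,1,1,1]}'
```

```text
time: 2.25
tool_pos: [0.5068, 0.2477, 0.1296]
tool_rot: [3.141, 0.001, 2.592]
contact_force: [-0.5, -0.1, 0.0]
opening: 0.0006
grip_force: 0.0
time: 2.65
tool_pos: [0.5082, 0.2468, 0.1292]
tool_rot: [-3.142, 0.0, 2.592]
contact_force: [-0.3, 0.6, 0.2]
opening: 0.0008
grip_force: 0.0
time: 3.05
tool_pos: [0.5098, 0.2458, 0.1292]
tool_rot: [-3.142, -0.0, 2.592]
contact_force: [-1.8, 0.1, 0.0]
opening: 0.0005
grip_force: 0.8
```

```bash
for i in 1; do python3 -m inch '{"travel":[[-1,0,0],[-1,0,0],[-1,0,0]],"turn":[0,0,0],"claw":[1,1,1]}'|sed -n '1,4p'; done
python3 -m inch '{"travel":[[-1,0,0],[-1,0,0],[-1,0,0]],"turn":[0,0,0],"claw":[1,1,1]}'|sed -n '1,4p'
python3 -m inch '{"travel":[[-1,0,0],[-1,0,0],[-1,0,0]],"turn":[0,0,0],"claw":[1,1,1]}'|sed -n '1,4p'
```

```text
time: 3.35
tool_pos: [0.5105, 0.2453, 0.1292]
tool_rot: [-3.141, -0.001, 2.592]
contact_force: [-3.5, 1.5, 1.7]
time: 3.65
tool_pos: [0.5113, 0.2448, 0.1292]
tool_rot: [-3.141, -0.001, 2.592]
contact_force: [-4.6, 2.4, 2.0]
time: 3.95
tool_pos: [0.5119, 0.2444, 0.1292]
tool_rot: [-3.141, -0.001, 2.592]
contact_force: [-5.4, 4.6, 2.9]
```

```bash
python3 -m inch '{"travel":[[-1,0,0],[-2,0,0],[-2,0,0],[-2,0,0]],"turn":[0,0,0,0],"claw":[1,1,1,1]}'|sed -n '1,4p'
python3 -m inch '{"travel":[[-1,0,0],[-1,0,0],[-1,0,0]],"turn":[0,0,0],"claw":[1,1,1]}'|sed -n '1,4p'
python3 -m inch '{"travel":[[-1,0,0],[-1,0,0],[-1,0,0]],"turn":[0,0,0],"claw":[1,1,1]}'|sed -n '1,4p'
```

```text
time: 4.35
tool_pos: [0.5131, 0.2437, 0.1292]
tool_rot: [-3.141, -0.002, 2.592]
contact_force: [-7.6, 6.0, 5.0]
time: 4.65
tool_pos: [0.5137, 0.2434, 0.1292]
tool_rot: [-3.141, -0.003, 2.592]
contact_force: [-8.2, 5.7, 4.6]
time: 4.95
tool_pos: [0.5143, 0.243, 0.1292]
tool_rot: [-3.141, -0.004, 2.592]
contact_force: [-8.7, 7.4, 5.9]
```

```bash
python3 -m inch '{"travel":[[-1,0,0],[-1.5,0,0],[-1.5,0,0]],"turn":[0,0,0],"claw":[1,1,1]}'|sed -n '1,4p'
python3 -m inch '{"travel":[[0,0,-1],[-0.5,0,-2],[-1,0,-3],[-1,0,-3]],"turn":[0,0,0,0],"claw":[1,1,1,1]}'|sed -n '1,4p'
```

```text
time: 5.25
tool_pos: [0.5152, 0.2425, 0.1292]
tool_rot: [-3.141, -0.004, 2.592]
contact_force: [-11.1, 8.1, 5.2]
time: 5.65
tool_pos: [0.5155, 0.2419, 0.1315]
tool_rot: [-3.139, -0.006, 2.592]
contact_force: [-10.2, 8.2, 0.7]
```

```bash
python3 - <<'E'
from cell import robot
import cv2
d=robot.read_camera("side")
cv2.imwrite("pics/s2.png",cv2.resize(d["pixels"][280:420,200:380],None,fx=4,fy=4,interpolation=2)[:,:,::-1])
E
```

```text
(no output)
```

View pics/s2.png

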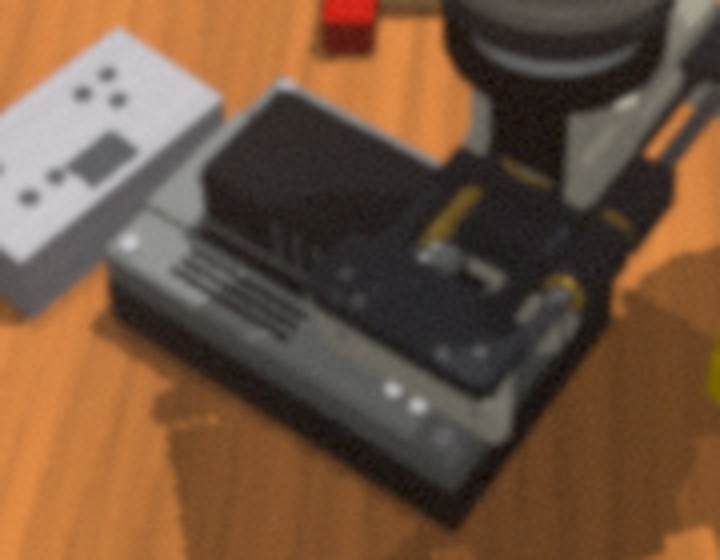

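The gripper body hides the button at crop (500,250), but the charger and pack look undisturbed. At about 13 N the button should be roughly 5 mm in, so I'll keep raising in small steps while following it in.

```bash
python3 -m inch '{"travel":[[-0.5,0,-1],[-1,0,-2],[-1,0,-3],[-1,0,-3]],"turn":[0,0,0,0],"claw":[1,1,1,1]}'|sed -n '1,4p'
python3 -m inch '{"travel":[[-0.5,0,-1],[-1,0,-2],[-1,0,-3],[-1,0,-3]],"turn":[0,0,0,0],"claw":[1,1,1,1]}'|sed -n '1,4p'
```

```text
time: 6.1
tool_pos: [0.5163, 0.2413, 0.1344]
tool_rot: [-3.139, -0.006, 2.592]
contact_force: [-11.0, 8.0, 2.1]
time: 6.5
tool_pos: [0.5171, 0.2408, 0.1375]
tool_rot: [-3.139, -0.006, 2.592]
contact_force: [-11.7, 8.4, 2.6]
```

```bash
python3 -m inch '{"travel":[[-0.4,0,-1],[-0.8,0,-2],[-1.2,0,-3],[-1.6,0,-4],[-1.6,0,-4]],"turn":[0,0,0,0,0],"claw":[1,1,1,1,1]}'|sed -n '1,4p'
python3 -m inch '{"travel":[[-0.4,0,-1],[-0.8,0,-2],[-1.2,0,-3],[-1.6,0,-4],[-1.6,0,-4]],"turn":[0,0,0,0,0],"claw":[1,1,1,1,1]}'|sed -n '1,4p'
```

```text
time: 7.0
tool_pos: [0.5184, 0.24, 0.1415]
tool_rot: [-3.139, -0.006, 2.592]
contact_force: [-12.7, 9.0, 3.6]
time: 7.5
tool_pos: [0.5198, 0.2392, 0.1455]
tool_rot: [-3.139, -0.006, 2.592]
contact_force: [-11.6, 8.5, 2.2]
```

```bash
python3 -m inch '{"travel":[[-0.4,0,-1],[-0.8,0,-2],[-1.2,0,-3],[-1.6,0,-4],[-2,0,-5],[-2,0,-6],[-2,0,-6]],"turn":[0,0,0,0,0,0,0],"claw":[1,1,1,1,1,1,1]}'|sed -n '1,4p'
python3 - <<'E'
from cell import robot
import cv2
d=robot.read_camera("side")
cv2.imwrite("pics/s3.png",cv2.resize(d["pixels"][280:420,200:380],None,fx=4,fy=4,interpolation=2)[:,:,::-1])
E
```

```text
time: 8.2
tool_pos: [0.5216, 0.2381, 0.1517]
tool_rot: [-3.139, -0.006, 2.592]
contact_force: [-11.6, 7.8, 3.6]
```

View pics/s3.png

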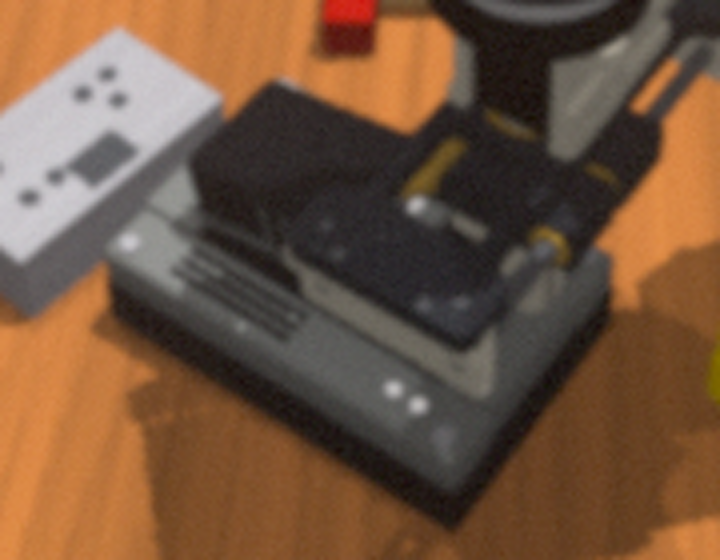

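The pack is tilted: its top corner at (280,85) has shifted and the gap to the charger is open. I'll back off so the nose springs out above the catch, then rise and look.

```bash
python3 -m inch '{"travel":[[2,0,0],[4,0,0],[6,0,0],[8,0,0],[12,0,0],[20,0,0],[25,0,0],[25,0,-40],[25,0,-80],[25,0,-80],[25,0,-80]],"turn":[0,0,0,0,0,0,0,0,0,0,0],"claw":[1,1,1,1,1,1,1,0,-1,-1,-1]}'
python3 - <<'E'
from cell import robot
import cv2,numpy as np,pickle
c={n:robot.read_camera(n) for n in("scene","side","wrist")};pickle.dump(c,open("c3.pkl","wb"))
a=cv2.resize(c["side"]["pixels"][290:410,220:360],None,fx=2.8,fy=2.8,interpolation=2)
b=cv2.resize(c["scene"]["pixels"][190:310,370:470],None,fx=2.8,fy=2.8,interpolation=2)
cv2.imwrite("pics/m4.png",np.hstack([b,a])[:,:,::-1])
E
```

```text
time: 9.35
tool_pos: [0.5032, 0.2502, 0.2333]
tool_rot: [3.139, 0.002, 2.592]
contact_force: [0.5, 0.6, -0.1]
opening: 0.0281
grip_force: 0.0
```

View pics/m4.png

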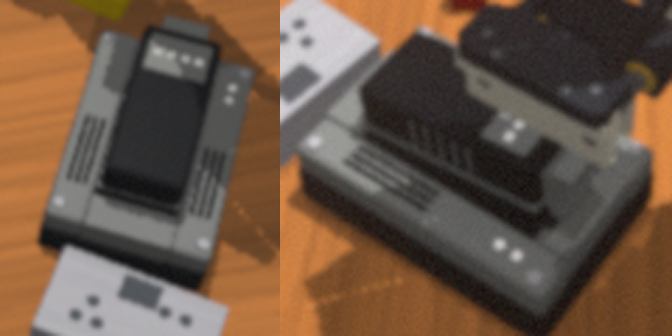

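The pack stays ajar, with its latch end up and resting on the catch. Next I'll move over its middle with the fingers open, descend and grip the long sides.

```bash
python3 -m inch '{"travel":[[-40,0,0],[-80,0,0],[-103,0,0],[-103,0,0],[-103,0,0],[-103,0,40],[-103,0,80],[-103,0,100],[-103,0,111],[-103,0,111],[-103,0,111],[-103,0,111]],"turn":[0,0,0,0,0,0,0,0,0,0,0,0],"claw":[-1,-1,-1,-1,-1,-1,-1,-1,-1,-1,-1,-1]}' 30
python3 -m inch '{"travel":[[0,0,0],[0,0,0],[0,0,0],[0,0,0],[0,0,0],[0,0,0],[0,0,0],[0,0,0]],"turn":[0,0,0,0,0,0,0,0],"claw":[1,1,1,1,1,1,1,1]}' 30
```

```text
time: 10.7
tool_pos: [0.5914, 0.1966, 0.1229]
tool_rot: [3.14, 0.002, 2.592]
contact_force: [-0.3, -0.1, -0.5]
opening: 0.0911
grip_force: 0.0
time: 11.5
tool_pos: [0.5907, 0.1961, 0.1213]
tool_rot: [-3.142, 0.0, 2.592]
contact_force: [-1.0, -0.5, 1.8]
opening: 0.0579
grip_force: 30.0
```

Gripped at 58 mm, which matches the pack's width. Now I'll draw it 13 mm towards the latch end.

```bash
python3 -m inch '{"travel":[[2,0,-0.5],[4,0,-1],[6,0,-1],[8,0,-1],[10,0,-1],[12,0,-1],[13,0,-1],[13,0,-1]],"turn":[0,0,0,0,0,0,0,0],"claw":[1,1,1,1,1,1,1,1]}'
python3 -m inch '{"travel":[[0,0,-3],[0,0,-6],[0,0,-9],[0,0,-12],[0,0,-12]],"turn":[0,0,0,0,0],"claw":[1,1,1,1,1]}'
```

```text
time: 12.3
tool_pos: [0.5811, 0.2021, 0.1226]
tool_rot: [3.141, 0.004, 2.592]
contact_force: [6.8, -5.9, -3.8]
opening: 0.058
grip_force: 30.0
time: 12.8
tool_pos: [0.5792, 0.2033, 0.1343]
tool_rot: [-3.141, -0.001, 2.592]
contact_force: [-0.5, 0.5, -4.2]
opening: 0.0577
grip_force: 30.0
```

```bash
python3 -m inch '{"travel":[[0,0,-15],[0,0,-35],[0,0,-55],[0,0,-75],[0,0,-90],[0,0,-90]],"turn":[0,0,0,0,0,0],"claw":[1,1,1,1,1,1]}'
python3 -m inch '{"travel":[[-12,-15,0],[-36,-44,0],[-60,-73,0],[-84,-102,0],[-108,-131,0],[-132,-160,0],[-156,-189,0],[-180,-218,0],[-204,-248,0],[-226,-274,0],[-240,-291,0],[-240,-291,0]],"turn":[0,0,0,0,0,0,0,0,0,0,0,0],"claw":[1,1,1,1,1,1,1,1,1,1,1,1]}'
python3 - <<'E'
from cell import robot
import cv2,numpy as np
c=robot.read_camera("side")
cv2.imwrite("pics/s5.png",cv2.resize(c["pixels"][100:300,150:400],None,fx=3,fy=3)[:,:,::-1])
E
```

```text
time: 13.4
tool_pos: [0.5801, 0.2035, 0.2264]
tool_rot: [3.139, 0.003, 2.592]
contact_force: [0.5, 0.3, -3.9]
opening: 0.0577
grip_force: 30.0
time: 14.6
tool_pos: [0.6319, -0.1733, 0.2228]
tool_rot: [-3.141, -0.001, 2.589]
contact_force: [0.3, 0.7, -5.0]
opening: 0.0578
grip_force: 30.0
```

View pics/s5.png

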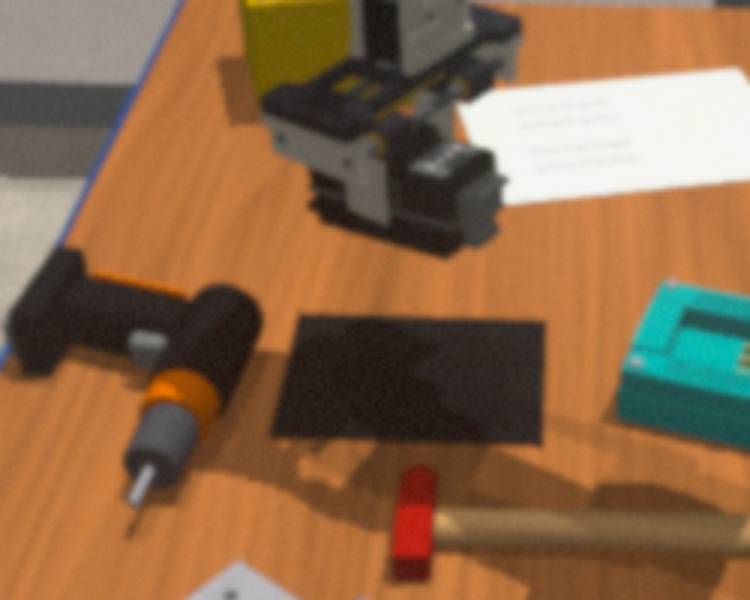

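The pack (420,200) hangs above the mat (410,380) nearly level, with the heel slightly low. Lowering gently.

```bash
python3 -m inch '{"travel":[[0,0,20],[0,0,45],[0,0,70],[0,0,90],[0,0,105],[0,0,114],[0,0,118],[0,0,118]],"turn":[0,0,0,0,0,0,0,0],"claw":[1,1,1,1,1,1,1,1]}'
python3 -m inch '{"travel":[[0,0,2],[0,0,4],[0,0,6],[0,0,8],[0,0,8],[0,0,8]],"turn":[0,0,0,0,0,0],"claw":[1,1,1,1,1,1]}'
```

```text
time: 15.45
tool_pos: [0.6323, -0.1702, 0.1063]
tool_rot: [3.141, 0.0, 2.592]
contact_force: [-0.3, -0.1, -4.9]
opening: 0.0577
grip_force: 30.0
time: 16.05
tool_pos: [0.6322, -0.1705, 0.0982]
tool_rot: [3.142, 0.0, 2.592]
contact_force: [-0.4, 0.8, -4.0]
opening: 0.0582
grip_force: 30.0
```

```bash
python3 -m inch '{"travel":[[0,0,1],[0,0,2],[0,0,3],[0,0,4],[0,0,4],[0,0,4]],"turn":[0,0,0,0,0,0],"claw":[1,1,1,1,1,1]}' 12
python3 -m inch '{"travel":[[0,0,1],[0,0,2],[0,0,3],[0,0,4],[0,0,4],[0,0,4]],"turn":[0,0,0,0,0,0],"claw":[1,1,1,1,1,1]}' 8
```

```text
time: 16.65
tool_pos: [0.6322, -0.1705, 0.0944]
tool_rot: [3.142, 0.0, 2.592]
contact_force: [-1.5, 0.7, -2.1]
opening: 0.0579
grip_force: 12.0
time: 17.25
tool_pos: [0.6323, -0.1705, 0.09]
tool_rot: [3.142, 0.0, 2.592]
contact_force: [-0.7, 1.7, -2.8]
opening: 0.0579
grip_force: 8.0
```

```bash
python3 -m inch '{"travel":[[0,0,1],[0,0,2],[0,0,3],[0,0,3],[0,0,3]],"turn":[0,0,0,0,0],"claw":[1,1,1,1,1]}' 5
python3 -m inch '{"travel":[[0,0,0],[0,0,0],[0,0,0]],"turn":[0,0,0],"claw":[1,1,1]}' 3
```

```text
time: 17.75
tool_pos: [0.6326, -0.1708, 0.0883]
tool_rot: [3.141, 0.002, 2.592]
contact_force: [-2.9, 0.3, 6.0]
opening: 0.0581
grip_force: 5.0
time: 18.05
tool_pos: [0.6328, -0.1709, 0.0878]
tool_rot: [3.141, 0.002, 2.592]
contact_force: [-0.3, -0.7, 4.6]
opening: 0.058
grip_force: 3.0
```

Supported by the mat, so I'll open, retreat and check.

```bash
python3 -m inch '{"travel":[[0,0,0],[0,0,0],[0,0,0],[0,0,0],[0,0,0],[0,0,0],[0,0,-20],[0,0,-60],[0,0,-100],[0,0,-130],[0,0,-130],[0,0,-130]],"turn":[0,0,0,0,0,0,0,0,0,0,0,0],"claw":[-0.2,-0.4,-0.7,-1,-1,-1,-1,-1,-1,-1,-1,-1]}'
python3 - <<'E'
from cell import robot
import cv2,numpy as np
c=robot.read_camera("side")
cv2.imwrite("pics/s6.png",cv2.resize(c["pixels"][150:310,150:400],None,fx=3,fy=3)[:,:,::-1])
E
```

```text
time: 19.25
tool_pos: [0.6322, -0.1705, 0.2177]
tool_rot: [3.141, 0.001, 2.592]
contact_force: [0.1, 0.7, -0.9]
opening: 0.0922
grip_force: 0.0
```

View pics/s6.png

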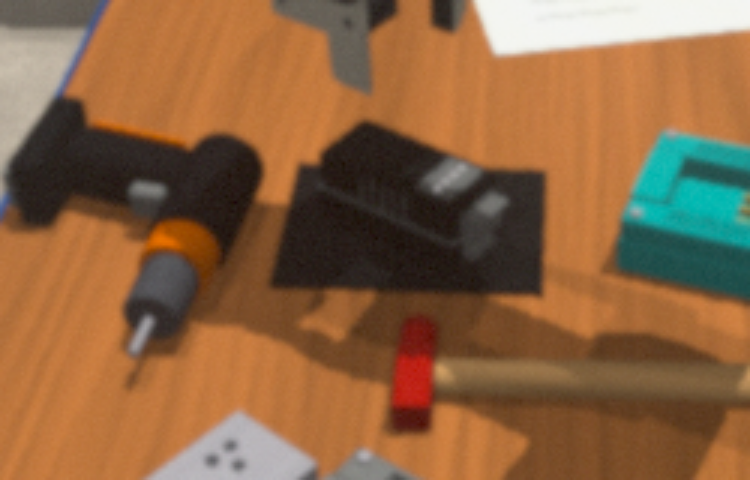

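The pack (415,190) lies flat and upright in the middle of the mat, and the drill, block and hammer are where they were. Handing in.

```bash
python3 -c "
from cell import robot
print(robot.hand_in())"
```

```text
the job is handed in; nothing more can be done
None
```

The battery pack is out of the charger and lying flat and upright near the middle of the rubber mat, the drill, block and hammer look undisturbed in the last picture, and the job is handed in (no verdict returned).

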